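# Slide the sample carriage home against the reader stop

### The job

Bring the three sample tubes in front of the barcode reader: with the fingertips press down the yellow plate in the middle of the carriage, which frees its brake, keep it pressed and push the carriage along the rail until it sits fully against the red stop, then let the plate spring up again and move clear. Do not force the carriage along while its brake holds, and leave the bottles and the other loose things where they stand.

Things in the scene. Friction and masses are not known exactly. Their poses are not given: they have to be found in the camera images.
- rail: steel rail 40 mm wide, 350 mm long, on an aluminium base plate 155 x 370 x 8 mm fixed to the worktop. Origin on the worktop under the rail's centre line; y runs along the rail towards the red stop, x (away from the robot) towards tubes and reader, z up. Lies differently in every start (yaw within 0.45 rad)
- carriage (a joint): travel of the grey carriage along the rail's +y, m; at value q its middle is at y = q - 0.130 in the rail's frame. It starts 65 to 180 mm short of the stop. With the brake freed it slides with about 1 N; with the brake on it would take some 25 to 30 N
- press_plate (a joint): how far the yellow plate is pressed down, m: 0 (to 0.5 mm either way) released, 0.004 fully down. It starts to move at about 6 N and is fully down at about 9.5 N; the brake is free from 0.001 on and bites again as soon as the plate springs up
- plate_top (a point): centre of the yellow plate's upper face, 60 mm above the worktop when released; axes as the rail's. Plate 48 mm across the rail, 78 mm along it, between two end walls of the carriage 80 mm apart that stand 6 mm higher; side cheeks are 10 mm lower. Fingertips may drag the carriage by friction on the plate or push against an end wall while pressing
- carriage_front (a point): middle of the carriage's end face on the stop side, 50 mm towards the stop from the plate's centre, 55 mm above the worktop; axes as the rail's. The carriage is 74 mm across the rail, 100 mm along it, 66 mm high; on its +x side it carries a white block with three capped tubes, tops 110 mm above the worktop, 78 mm from the rail's centre line
- stop_face (a point): middle of the red stop's face towards the carriage, 55 mm above the worktop; axes as the rail's. Red block 70 mm across the rail, 24 mm along it, 66 mm high (black clamp knob to 83 mm), at a different place along the rail in every start. An arm joins it to the dark barcode reader, 65 mm high, 115 to 250 mm from the rail's centre line on the +x side
- bottle_red: dropper bottle with a red cap, 33 mm across, 86 mm high, loose; origin at the centre of its underside; bystander
- bottle_blue: dropper bottle with a blue cap, 33 mm across, 86 mm high, loose; origin at the centre of its underside; bystander
- bench_timer: white bench timer 62 x 62 x 20 mm, loose; origin at the centre of its underside; bystander
- tape: roll of white tape lying flat, 74 mm across, 46 mm high, loose; origin at the centre of its underside; bystander
- steel_forceps: steel forceps lying flat, 130 mm long, 9 mm high, loose; origin at the centre of its underside; bystander

How it is judged:
By the outcome, as a careful person would: the job done as asked, in the order asked, and still so for the second after the job is handed in, with the robot touching nothing.
It also fails if it takes over 42 s, if anything falls off the work surface, if the arm or the gripper's body presses on something with over 40 N, if the wrist force passes 120 N, or if a joint passes its speed limit or range.

### The arm

A 7-joint arm with a two-finger parallel gripper is mounted at the origin on a cart in front of the work surface, level with it; the furniture and walls round the work are solid. World frame = base frame: x ahead of the robot, y to its left, z up, the work surface at z = 0. Lengths are in m, angles in rad, forces in N, time in s.
With the tool pointing down it reaches from about 0.4 to 0.85 m from the base axis. Payload 4.5 kg.
Tool frame: the origin (TCP) lies midway between the tips of the shut fingers; the grasp point (between the pads) lies 19 mm behind it; z points along the fingers, y is the line along which they close (so a half turn about z gives the same grasp; the last joint's range is limited). The gripper opens to 88 mm and grips with 3 to 60 N. Pads are 18 mm wide; open, the fingers measure 123 mm over their backs; the gripper's body (75 mm by 187 mm) begins 45 mm behind the grasp point.
Start: joints at [-1.146, 0.689, -0.195, 1.565, 0.157, 0.902, -0.215], TCP at [0.238, 0.578, 0.239] pointing down, gripper open.
Joint ranges: [-3.01, 3.01], [-0.46, 2.08], [-1.47, 1.51], [0.13, 2.56], [-1, 4.14], [0.04, 2.09], [-2.66, 2.66]. Speed limits (rad/s): [2.57, 2.57, 3.14, 3.14, 3.14, 3.14, 3.14].

### API

Orientations are given as a unit quaternion [x, y, z, w].
In Python, from cell import sense, read_camera, camera_model, hand_in, recognise, place_of gives the robot as it stands. The module is installed in compiled form; this text tells all that it offers.
- The arm moves only by the tool hand_motion, called after "Request:" by a JSON object that holds its "op" and its "data". Schema: {"type":"object","properties":{"moves":{"type":"array","items":{"type":"array","prefixItems":[{"type":"number"},{"type":"array","items":{"type":"number"},"minItems":3,"maxItems":3},{"type":"array","items":{"type":"number"},"minItems":3,"maxItems":3}],"minItems":3,"maxItems":3},"minItems":1,"maxItems":8},"clamp_n":{"type":"number"},"only":{"type":"string"},"quiet":{"type":"boolean"},"lines":{"type":"string"}},"required":["moves"],"additionalProperties":false}. moves is a list of rows, 1 to 8 of them, each written [opening, [dx, dy, dz], [rx, ry, rz]]: the finger opening in m, then dx, dy, dz in a scale on which 1.0 is 300 mm, then a rotation vector rx, ry, rz in shares of pi rad (1.0 is pi rad); each row is the pose to reach, as a shift and turn from the pose commanded when the call began, along the tool's axes at that moment; what a row does not reach only later rows make up. A row lasts 1/8 s, in which the tool goes at most 0.0625 m and 0.188 rad, less where a joint would pass 70% of its speed; a pose out of reach is approached as far as the arm can. The fingers move at their own pace and stop on an object; clamp_n is the grip in N (left out, the last holds). Time passes only in rows, so rows that do not move let the fingers close. The tool returns the time, the measured TCP pose, the force, the opening and the grip force at its end. only (a regular expression) keeps the lines of the reply that match it, lines (a string "A,B") keeps lines A to B, and quiet returns only ok. Shift and turn numbers lie between -1 and 1, and a call with a number outside is refused. Input that does not fit is refused with a message, and nothing moves.
- sense(): the state, without advancing time (a new reading comes with each control period).
- read_camera(name): name is "side" or "top" or "wrist"; returns the picture (420x560x3 uint8, red, green, blue); there is no depth.
- camera_model(name): a dict with "fx", "fy", "cx", "cy" (pixels), "extrinsics" (4x4, takes a point from world to camera coordinates). Camera axes: x right, y down, z forward; pixel columns grow to the right and rows downward; lengths in m; the calibration is good to about 2 mm. A picture is of the moment at which its call begins: read the wrist's pose just before it. camera_model takes no time and is no camera call; for the wrist camera it gives the pose at the moment of the call.
- hand_in(): hands the job in; it is judged then, once.
Trained networks look in the newest picture that a camera, given by its name, has taken for a name from the list of things; names that differ only in an ending like _2 or _b are one class to them, and where a whole thing is asked for, a point or a joint stands for the part that bears it (a point fixed in the world has none). Each returns a list of dicts, best first, with "score" (0 to 1); they miss things now and then, are a little off and sometimes report something else, mostly with a low value. They report only what shows in the picture. A call takes as long as a camera call.
- recognise(name, camera): "extent" ([left, top, right, bottom] in pixels, round what is visible of it).
- place_of(name, camera): "pixel" ([column, row] in pixels: a listed point, or the origin of a listed thing).
The state is a dict: "time": time; "q": joint angles; "qd": joint speeds; "joint_efforts": joint torques, N m; "tcp_pos": TCP position; "orientation": TCP orientation; "contact_force": force on the tool from outside, world axes, zero at the start; "moment": the same for the moment, N m; "finger_gap": finger opening in m; "finger_force": force on a finger pad.
Only numpy, scipy, OpenCV 4.12 (cv2) and the standard library are available. Lean on these libraries where they do the work, as an engineer would, in place of code of your own. Each camera call takes 0.05 s, during which the arm holds its last target. There are 200 camera calls.

## Working session

There is one attempt and no reset: what is moved stays moved. The work goes in short steps, Python scripts to look and compute and a tool call to move; the robot and the scene stay as the last step left them, time stands still between calls to the robot, and variables do not carry over. Pictures are saved under pics/ and viewed, at most 10 in all, crops included, and the job is handed in when it is done.

```bash
mkdir -p pics; cat > h.py <<'E'
import numpy as np, cv2
from cell import *
from scipy.spatial.transform import Rotation as R
def ray(cam,px):
    m=camera_model(cam);E=np.array(m["extrinsics"]);d=np.array([(px[0]-m["cx"])/m["fx"],(px[1]-m["cy"])/m["fy"],1])
    return -E[:3,:3].T@E[:3,3],E[:3,:3].T@d
def atz(cam,px,z):
    o,d=ray(cam,px);return o+d*(z-o[2])/d[2]
def snap(cam,name):
    im=read_camera(cam);cv2.imwrite(f"pics/{name}.png",im[:,:,::-1]);return im
E
python3 - <<'E'
from h import *
s=sense();print(s["tcp_pos"],s["orientation"],s["time"])
ims=[snap(c,c+"0") for c in("top","side")]
Z=dict(plate_top=.06,carriage_front=.055,stop_face=.055,rail=0,bottle_red=0,bottle_blue=0,bench_timer=0,tape=0,steel_forceps=0)
for c in("top","side"):
    for n,z in Z.items():
        for r in place_of(n,c)[:2]: print(c,n,round(r["score"],2),np.round(r["pixel"]),np.round(atz(c,r["pixel"],z),3))
print(sense()["time"])
E
```

```text
[0.23789765 0.57728072 0.23791236] [ 1.94107305e-01  9.80979885e-01 -8.99259293e-04 -1.02109119e-04] 0.0
top plate_top 0.72 [344. 246.] [ 0.521 -0.127  0.06 ]
top stop_face 0.7 [274. 221.] [0.589 0.066 0.055]
top rail 0.7 [303. 231.] [ 0.567 -0.017  0.   ]
top rail 0.47 [275. 221.] [0.595 0.065 0.   ]
top bottle_red 0.49 [263. 254.] [0.498 0.097 0.   ]
top bottle_blue 0.42 [371. 194.] [ 0.681 -0.216  0.   ]
top bench_timer 0.96 [304. 273.] [ 0.445 -0.023  0.   ]
top tape 0.78 [218. 198.] [0.661 0.235 0.   ]
top steel_forceps 0.65 [386. 254.] [ 0.504 -0.259  0.   ]
side plate_top 0.67 [282. 263.] [ 0.525 -0.134  0.06 ]
side plate_top 0.63 [288. 216.] [0.586 0.071 0.06 ]
side carriage_front 0.71 [284. 249.] [ 0.543 -0.071  0.055]
side rail 0.57 [288. 256.] [ 0.563 -0.024  0.   ]
side bottle_red 0.34 [290. 217.] [0.609 0.167 0.   ]
side bottle_blue 0.54 [354. 298.] [ 0.672 -0.221  0.   ]
side bench_timer 0.77 [241. 266.] [ 0.442 -0.04   0.   ]
side bench_timer 0.67 [286. 252.] [ 0.561 -0.004  0.   ]
side tape 0.76 [301. 209.] [0.65  0.203 0.   ]
side steel_forceps 0.82 [284. 319.] [ 0.505 -0.254  0.   ]
side steel_forceps 0.38 [259. 230.] [0.512 0.119 0.   ]
1.0
```

View pics/top0.png

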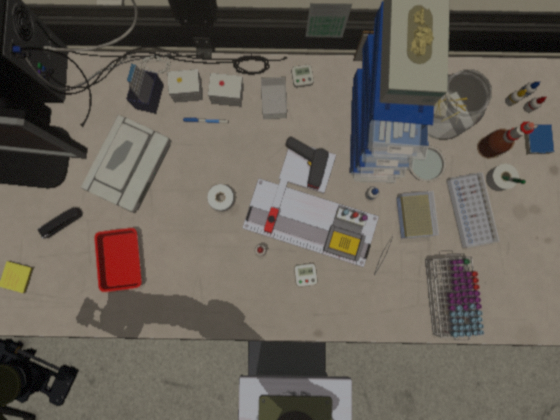

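View pics/side0.png

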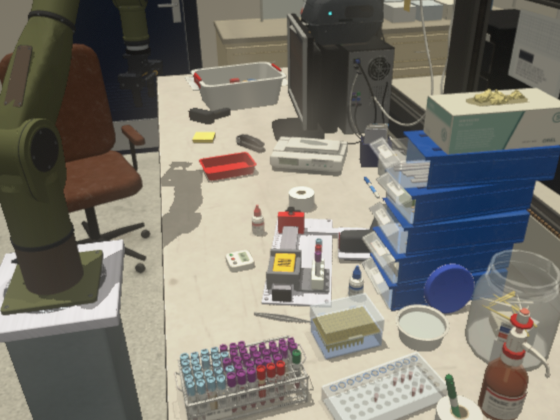

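The carriage (plate around px 345,242) and the red stop (272,220) are clear in the top view. The tubes are on the far side, and the path between carriage and stop is free. The bottles stand at about (261,251) and (374,192). Next I work out the approach move.

```bash
cat >> h.py <<'E'
def delta(t,ydir=None):
    s=sense();r=R.from_quat(s["orientation"]);print("t",s["time"],"d tool",np.round(r.inv().apply(np.array(t)-s["tcp_pos"]),4))
    if ydir is not None:
        y=np.array([*ydir,0.])/np.hypot(*ydir);z=np.array([0,0,-1.]);T=R.from_matrix(np.c_[np.cross(y,z),y,z])
        print("rot tool",np.round((r.inv()*T).as_rotvec(),4))
E
python3 -c "
from h import *
delta([.515,-.11,.23],[.068,.193])"
```

```text
t 1.0 d tool [-0.5181 -0.5306  0.0087]
rot tool [ 0.0001  0.     -0.052 ]
```

Units first: shifts go in shares of 300 mm and turns go in shares of pi rad. So -0.265 m is -0.8833, -0.26 m is -0.8667, -0.05 rad is -0.0159.

Request:
{"op": "hand_motion", "data": {"moves": [[0,[-0.8667,-0.8833,0],[0,0,-0.0159]],[0,[-0.8667,-0.8833,0],[0,0,-0.0159]],[0,[-0.8667,-0.8833,0],[0,0,-0.0159]],[0,[-0.8667,-0.8833,0],[0,0,-0.0159]],[0,[-0.8667,-0.8833,0],[0,0,-0.0159]],[0,[-0.8667,-0.8833,0],[0,0,-0.0159]],[0,[-0.8667,-0.8833,0],[0,0,-0.0159]]], "clamp_n": 20}}

```text
time: 1.88
tcp_pos: [0.3793, 0.2285, 0.2387]
orientation: [0.174, 0.985, -0.002, 0.0]
contact_force: [-0.3, 0.2, -0.2]
finger_gap: 0.0204
finger_force: 0.0
```

```bash
python3 -c "
from h import *
delta([.515,-.11,.23],[.068,.193])"
```

```text
t 1.875 d tool [-0.2437 -0.2712  0.0098]
rot tool [-0.0029  0.0013 -0.012 ]
```

Converted, -0.271 m is -0.9033, -0.244 m is -0.8133.

Request:
{"op": "hand_motion", "data": {"moves": [[0,[-0.8133,-0.9033,0],[0,0,0]],[0,[-0.8133,-0.9033,0],[0,0,0]],[0,[-0.8133,-0.9033,0],[0,0,0]],[0,[-0.8133,-0.9033,0],[0,0,0]],[0,[-0.8133,-0.9033,0],[0,0,0]],[0,[-0.8133,-0.9033,0],[0,0,0]],[0,[-0.8133,-0.9033,0],[0,0,0]]]}}

```text
time: 2.75
tcp_pos: [0.5185, -0.1069, 0.2385]
orientation: [0.173, 0.985, -0.001, 0.001]
contact_force: [-0.7, 0.2, 0.1]
finger_gap: 0.0002
finger_force: 0.0
```

```bash
python3 - <<'E'
from h import *
s=sense();print(s["tcp_pos"],s["finger_gap"])
snap("wrist","w1")
for n,z in dict(plate_top=.06,carriage_front=.055,stop_face=.055).items():
    for r in place_of(n,"wrist")[:2]: print(n,round(r["score"],2),np.round(r["pixel"]),np.round(atz("wrist",r["pixel"],z),4))
    if n=='plate_top': print(recognise('press_plate','wrist')[:2])
E
```

```text
[ 0.51853307 -0.10691017  0.23848709] 0.0001509693185585903
plate_top 0.94 [265. 207.] [ 0.5323 -0.1247  0.06  ]
[{'extent': [228.2, 182.0, 298.0, 226.3], 'score': 0.73}]
carriage_front 0.94 [309. 204.] [ 0.5462 -0.0751  0.055 ]
stop_face 0.72 [268. 206.] [ 0.5325 -0.1203  0.055 ]
stop_face 0.66 [445. 195.] [0.5875 0.0735 0.055 ]
```

View pics/w1.png

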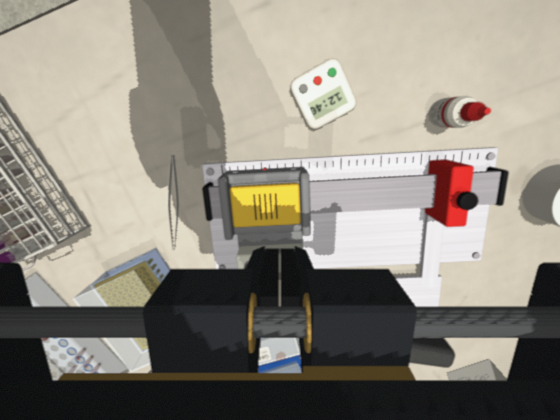

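The wrist view confirms the plate centre at about (265,206), the carriage front at (308,204) and the stop's near face at about (430,192). The network's 445 for that face is the block's centre. I'll compute the rail direction from the base-plate edge.

```bash
python3 - <<'E'
from h import *
P=lambda p,z:atz("wrist",p,z)
a,b=P((205,164),.008),P((496,149),.008);print("edge",a,b,np.linalg.norm(b-a),np.arctan2(*(b-a)[:2]))
pl=P((265,206),.06);sf=P((431,193),.06)
print("stop",sf,"ang",np.arctan2(*(sf-pl)[:2]),"travel",np.linalg.norm(sf-pl)-.05)
delta(pl+[0,0,.015],(b-a)[:2])
E
```

```text
edge [ 0.46763212 -0.18252329  0.008     ] [0.56951349 0.16511075 0.008     ] 0.3622557654499334 0.2850876246691718
stop [0.57762353 0.05687278 0.06      ] ang 0.25521368957204676 travel 0.13575535491209428
t 3.0 d tool [-0.0205 -0.0165  0.1638]
rot tool [ 0.001  -0.0004 -0.0519]
```

Converted, 0.16 m is 0.5333, 0.15 m is 0.5, -0.065 rad is -0.0207.

Request:
{"op": "hand_motion", "data": {"moves": [[0,[-0.0683,-0.055,0.2],[0,0,-0.0207]],[0,[-0.0683,-0.055,0.4],[0,0,-0.0207]],[0,[-0.0683,-0.055,0.5],[0,0,-0.0207]],[0,[-0.0683,-0.055,0.5333],[0,0,-0.0207]],[0,[-0.0683,-0.055,0.5333],[0,0,-0.0207]]], "clamp_n": 20}}

```text
time: 3.62
tcp_pos: [0.5311, -0.1244, 0.0791]
orientation: [0.137, 0.991, 0.0, 0.0]
contact_force: [0.2, 1.0, 0.3]
finger_gap: 0.0004
finger_force: 0.0
```

```bash
python3 - <<'E'
from h import *
s=sense();print(s["tcp_pos"],s["contact_force"])
snap("wrist","w2")
for n,z in dict(plate_top=.06,carriage_front=.055,stop_face=.055).items():
    for r in place_of(n,"wrist")[:2]: print(n,round(r["score"],2),np.round(r["pixel"]),np.round(atz("wrist",r["pixel"],z),4))
E
```

```text
[ 0.53109529 -0.12444131  0.07906776] [0.20860868 0.96874231 0.33961829]
plate_top 0.82 [271. 252.] [ 0.5334 -0.1315  0.06  ]
stop_face 0.29 [118. 224.] [ 0.4933 -0.2164  0.055 ]
```

View pics/w2.png

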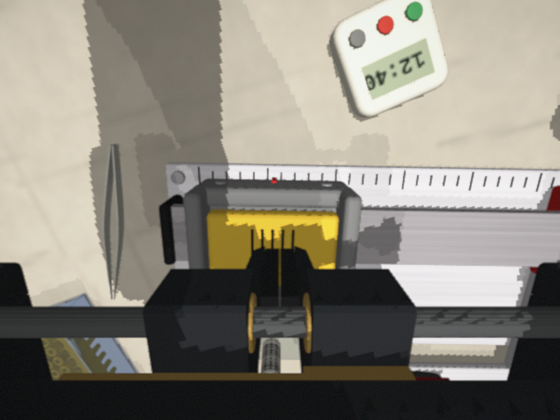

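The tips are centred over the yellow plate (columns 207–340, tips at 280) and aligned with the rail. Now I press.

Converted, 0.023 m is 0.0767, -0.002 m is -0.0067, 0.01 rad is 0.0032.

Request:
{"op": "hand_motion", "data": {"moves": [[0,[-0.0067,0,0.04],[0,0,0.0032]],[0,[-0.0067,0,0.06],[0,0,0.0032]],[0,[-0.0067,0,0.07],[0,0,0.0032]],[0,[-0.0067,0,0.0767],[0,0,0.0032]],[0,[-0.0067,0,0.0767],[0,0,0.0032]]]}}

```text
time: 4.45
tcp_pos: [0.5328, -0.1262, 0.0565]
orientation: [0.142, 0.99, -0.0, 0.0]
contact_force: [-1.1, -0.7, 10.0]
finger_gap: 0.0004
finger_force: 5.0
```

Request:
{"op": "hand_motion", "data": {"moves": [[0,[0,0,0.0067],[0,0,0]],[0,[0,0,0.0067],[0,0,0]],[0,[0,0.01,0.0067],[0,0,0]],[0,[0,0.0267,0.0067],[0,0,0]],[0,[0,0.0467,0.0067],[0,0,0]],[0,[0,0.0667,0.0067],[0,0,0]],[0,[0,0.0667,0.0067],[0,0,0]]]}}

```text
time: 5.32
tcp_pos: [0.539, -0.1059, 0.0562]
orientation: [0.142, 0.99, 0.0, 0.001]
contact_force: [-4.4, 2.3, 26.6]
finger_gap: 0.0004
finger_force: 13.2
```

Converted, 0.08 m is 0.2667, -0.001 m is -0.0033.

Request:
{"op": "hand_motion", "data": {"moves": [[0,[0.0033,0.02,-0.0033],[0,0,0]],[0,[0.0033,0.0533,-0.0033],[0,0,0]],[0,[0.0033,0.0933,-0.0033],[0,0,0]],[0,[0.0033,0.1333,-0.0033],[0,0,0]],[0,[0.0033,0.1733,-0.0033],[0,0,0]],[0,[0.0033,0.2133,-0.0033],[0,0,0]],[0,[0.0033,0.2467,-0.0033],[0,0,0]],[0,[0.0033,0.2667,-0.0033],[0,0,0]]]}}

```text
time: 6.32
tcp_pos: [0.5619, -0.0295, 0.0564]
orientation: [0.142, 0.99, 0.0, 0.002]
contact_force: [-0.2, -1.6, 14.3]
finger_gap: 0.0004
finger_force: 7.3
```

```bash
python3 - <<'E'
from h import *
snap("wrist","w3")
E
```

```text
(no output)
```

View pics/w3.png

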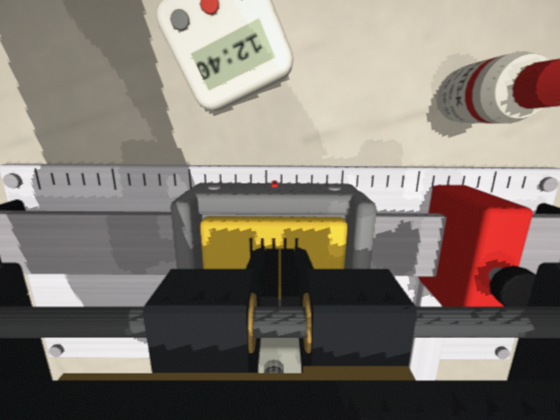

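The carriage follows with the tips centred on the plate. The stop (face about column 435–445) is still about 35 mm ahead of the carriage front (375), so I continue slowly.

Converted, 0.036 m is 0.12, 0.033 m is 0.11.

Request:
{"op": "hand_motion", "data": {"moves": [[0,[0,0.0167,0],[0,0,0]],[0,[0,0.04,0],[0,0,0]],[0,[0,0.0633,0],[0,0,0]],[0,[0,0.0833,0],[0,0,0]],[0,[0,0.1,0],[0,0,0]],[0,[0,0.11,0],[0,0,0]],[0,[0,0.12,0],[0,0,0]],[0,[0,0.12,0],[0,0,0]]]}}

```text
time: 7.38
tcp_pos: [0.5723, 0.0052, 0.0564]
orientation: [0.142, 0.99, 0.001, 0.002]
contact_force: [0.3, 0.5, 14.3]
finger_gap: 0.0004
finger_force: 6.7
```

Converted, 0.006 m is 0.02, 0.004 m is 0.0133.

Request:
{"op": "hand_motion", "data": {"moves": [[0,[0,0.0067,0],[0,0,0]],[0,[0,0.0133,0],[0,0,0]],[0,[0,0.02,0],[0,0,0]],[0,[0,0.02,0],[0,0,0]]]}}

```text
time: 7.88
tcp_pos: [0.574, 0.0107, 0.0564]
orientation: [0.142, 0.99, 0.001, 0.002]
contact_force: [0.2, -0.9, 12.8]
finger_gap: 0.0004
finger_force: 6.7
```

```bash
python3 - <<'E'
from h import *
snap("wrist","w4")
E
```

```text
(no output)
```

View pics/w4.png

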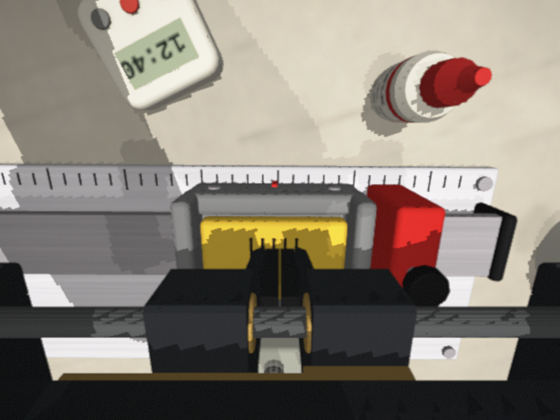

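The carriage's end wall (column about 375) is at or almost at the red block. I push on until the force along the rail shows contact.

Converted, 0.003 m is 0.01, 0.002 m is 0.0067.

Request:
{"op": "hand_motion", "data": {"moves": [[0,[0,0.0033,0],[0,0,0]],[0,[0,0.0067,0],[0,0,0]],[0,[0,0.01,0],[0,0,0]],[0,[0,0.01,0],[0,0,0]]]}}

```text
time: 8.43
tcp_pos: [0.5747, 0.0133, 0.0564]
orientation: [0.143, 0.99, 0.0, 0.002]
contact_force: [-0.9, -1.0, 13.7]
finger_gap: 0.0005
finger_force: 6.7
```

Converted, 0.003 m is 0.01, 0.002 m is 0.0067.

Request:
{"op": "hand_motion", "data": {"moves": [[0,[0,0.0033,0],[0,0,0]],[0,[0,0.0067,0],[0,0,0]],[0,[0,0.01,0],[0,0,0]],[0,[0,0.01,0],[0,0,0]]]}}

```text
time: 8.93
tcp_pos: [0.5757, 0.0162, 0.0564]
orientation: [0.143, 0.99, 0.0, 0.002]
contact_force: [-0.5, -0.4, 13.6]
finger_gap: 0.0008
finger_force: 6.7
```

Converted, 0.004 m is 0.0133, 0.003 m is 0.01.

Request:
{"op": "hand_motion", "data": {"moves": [[0,[0,0.0033,0.001],[0,0,0]],[0,[0,0.0067,0.001],[0,0,0]],[0,[0,0.01,0.001],[0,0,0]],[0,[0,0.0133,0.001],[0,0,0]],[0,[0,0.0133,0.001],[0,0,0]]]}}

```text
time: 9.55
tcp_pos: [0.5767, 0.0199, 0.0564]
orientation: [0.143, 0.99, 0.0, 0.002]
contact_force: [-0.2, -1.8, 15.5]
finger_gap: 0.0005
finger_force: 7.8
```

```bash
python3 - <<'E'
from h import *
snap("wrist","w5")
E
```

```text
(no output)
```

View pics/w5.png

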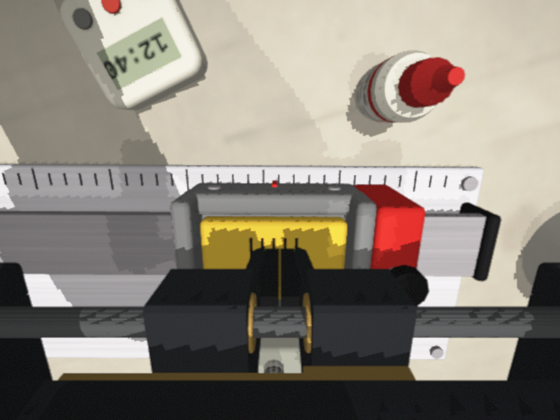

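The carriage is still moving with the tool and the red block is now very close. I keep going until contact.

Converted, 0.004 m is 0.0133, 0.003 m is 0.01.

Request:
{"op": "hand_motion", "data": {"moves": [[0,[0,0.0033,0],[0,0,0]],[0,[0,0.0067,0],[0,0,0]],[0,[0,0.01,0],[0,0,0]],[0,[0,0.0133,0],[0,0,0]],[0,[0,0.0133,0],[0,0,0]]]}}

```text
time: 10.22
tcp_pos: [0.5768, 0.02, 0.0564]
orientation: [0.144, 0.99, -0.002, 0.002]
contact_force: [-1.4, -5.2, 17.6]
finger_gap: 0.0004
finger_force: 8.9
```

Contact: the TCP has stalled and the force along the rail is rising. I push briefly a little more, ease off slightly, then lift straight up.

Converted, -0.002 m is -0.0067.

Request:
{"op": "hand_motion", "data": {"moves": [[0,[0,0.0067,0],[0,0,0]],[0,[0,0.0067,0],[0,0,0]],[0,[0,0,0],[0,0,0]],[0,[0,-0.0067,0],[0,0,0]],[0,[0,-0.0067,0],[0,0,0]]]}}

```text
time: 10.85
tcp_pos: [0.5768, 0.02, 0.0564]
orientation: [0.143, 0.99, -0.001, 0.002]
contact_force: [-1.8, -3.7, 16.9]
finger_gap: 0.0005
finger_force: 8.3
```

Request:
{"op": "hand_motion", "data": {"moves": [[0,[0,0,-0.0067],[0,0,0]],[0,[0,0,-0.0167],[0,0,0]],[0,[0,0,-0.0267],[0,0,0]],[0,[0,0,-0.0667],[0,0,0]],[0,[0,0,-0.2],[0,0,0]],[0,[0,0,-0.3667],[0,0,0]],[0,[0,0,-0.5333],[0,0,0]],[0,[0,0,-0.5333],[0,0,0]]]}}

```text
time: 11.85
tcp_pos: [0.5774, 0.0228, 0.2186]
orientation: [0.142, 0.99, 0.001, 0.004]
contact_force: [0.2, -0.0, 0.1]
finger_gap: 0.0006
finger_force: 0.0
```

```bash
python3 - <<'E'
from h import *
snap("wrist","w6")
for n in("plate_top","carriage_front"):
    for r in place_of(n,"wrist")[:1]: print(n,r["score"],np.round(r["pixel"]),np.round(atz("wrist",r["pixel"],.06 if n[0]=="p" else .055),4))
E
```

```text
plate_top 0.76 [273. 193.] [0.5721 0.0161 0.06  ]
carriage_front 0.93 [321. 191.] [0.5847 0.0633 0.055 ]
```

View pics/w6.png

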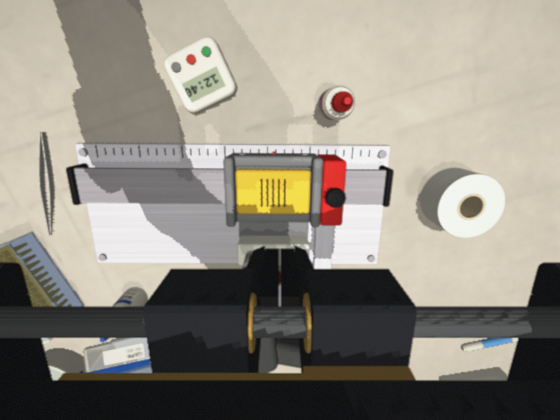

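The carriage sits flush against the red stop (columns 313–320, no gap). The plate is up, the tool is clear, and the timer, bottles and tape haven't moved.

```bash
python3 -c "
from cell import hand_in
print(hand_in())"
```

```text
the job is handed in; nothing more can be done
None
```

The carriage is against the red stop with the plate released and the arm clear, the bottles and other loose things look undisturbed in the last picture, and the job was handed in at about 12 s; no verdict came back.

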